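Show an LED lamp's pins to the inspection camera

ROBOT

A 6-joint arm with a two-finger parallel gripper is mounted at the origin on the work surface. World frame = base frame: x ahead of the robot, y to its left, z up, the work surface at z = 0. Lengths are in m, angles in rad, forces in N, time in s.
With the tool pointing down it reaches from about 0.35 to 0.775 m from the base axis. Payload 7.3 kg.
Tool frame: the origin (TCP) lies on the front face of the gripper's body, between the roots of the fingers; the fingertips stand ahead of it and the grasp point (between the pads) lies 47 mm ahead of it (finger_overhang is the z of the fingertips in the tool frame, in m); z points along the fingers, y is the line along which they close (so a half turn about z gives the same grasp; the last joint's range is limited). The gripper opens to 92 mm and grips with 3 to 60 N. Pads are 19 mm wide; open, the fingers measure 130 mm over their backs; the gripper's body (75 mm by 190 mm) begins 47 mm behind the grasp point.
Start: joints at [-1.321, 0.342, 1.524, -0, 1.275, -0.146], TCP at [0.202, -0.484, 0.292] pointing down, gripper open.
Joint ranges: [-2.53, 2.53], [-0.77, 2.02], [0.04, 2.7], [-1, 4.14], [0.28, 2.66], [-3.11, 3.11]. Speed limits (rad/s): [2.57, 2.57, 3.14, 3.14, 3.14, 3.14].

INTERFACE

Orientations are given as [roll, pitch, yaw] about the fixed x, y, z axes, in that order (R = Rz(yaw) Ry(pitch) Rx(roll)).
In Python, from cell import * gives the robot as it stands. The module is installed in compiled form; this text tells all that it offers.
- The arm moves only by the tool arm_command, never from a script. Its argument "series" is a list of rows, each an object of numbers: "x", "y", "z": the shift along the tool's x, y, z in mm; "rx", "ry", "rz": the turn, a rotation vector about the tool's x, y, z in degrees. A call has 1 to 20 rows; each row is the pose to reach, as a shift and turn from the pose commanded when the call began, along the tool's axes at that moment; what a row does not reach only later rows make up. A row lasts 1/10 s, in which the tool goes at most 50 mm and 8.59 degrees, less where a joint would pass 70% of its speed; a pose out of reach is approached as far as the arm can. A call with a gripper value outside its range is refused whole. "hand" is the finger opening in mm, from 0 to 91.8, set as the call begins (left out, the last holds). The fingers move at their own pace and stop on an object; "squeeze" is the grip in N (left out, the last holds). Time passes only in rows, so rows that repeat a pose let the fingers close. It gives the time, the measured TCP pose, the force, the opening and the grip force at its end, in the units of the state.
- observe(): the state, without advancing time (a new reading comes with each control period).
- read_camera(name): name is "scene" or "top"; returns a dict with "pixels" (384x512x3 uint8, blue, green, red), "K" (3x3 intrinsics, pixels), "k1" (the pictures are not rectified: a ray, as slopes to the right and down, at radius r is drawn at 1 + k1 r^2 times it, then the intrinsics apply), "rvec" (rotation vector, rad) and "tvec" (3), from world to camera coordinates, as OpenCV has them. Camera axes: x right, y down, z forward; pixel columns grow to the right and rows downward; lengths in m; the calibration is good to about 2 mm. A picture is of the moment at which its call begins. There is no depth.
- hand_in(): hands the job in; it is judged then, once.
Trained networks look in a picture, given as the dict that the camera call returned (one of the last four; its "shot" number tells which), for a name from the list of things; names that differ only in an ending like _2 or _b are one class to them, and where a whole thing is asked for, a point or a joint stands for the part that bears it (a point fixed in the world has none). Each returns a list of dicts, best first, with "confidence" (0 to 1); they miss things now and then, are a little off and sometimes report something else, mostly with a low value. They report only what shows in the picture. A call takes as long as a camera call.
- boxes_of(picture, query): "point" ([x, y, z] in m, in world coordinates, good to about 4 mm: the middle of the surface that is visible of it).
- trace(picture, query): "pixels" (384x512 bool, what is visible of it).
- mark_of(picture, query): "point" ([x, y, z] in m, in world coordinates, good to about 4 mm: a listed point, or the origin of a listed thing).
The state is a dict: "time": time; "qpos": joint angles; "qvel": joint speeds; "joint_efforts": joint torques, N m; "tool_pos": TCP position; "tool_rot": TCP orientation; "contact_force": force on the tool from outside, world axes, zero at the start; "torque": the same for the moment, N m; "opening": finger opening in m; "grip_force": force on a finger pad.
Only numpy, scipy, OpenCV 4.12 (cv2) and the standard library are available. Lean on these libraries where they do the work, as an engineer would, in place of code of your own. Each camera call takes 0.05 s, during which the arm holds its last target. There are 200 camera calls.

TASK

Set the inspection camera's focus knob so that its white pointer meets the red index mark. Then draw the lamp with the orange band out of its socket in the sloped rack and turn it level, holding it up in front of the camera with its pins facing the lens, centred on it and about 6 cm away from it. Finish while still holding the lamp there, still, touching nothing but the gripper; leave the other lamps and everything else on the bench in place.

Things in the scene. Friction and masses are not known exactly. Their poses are not given: they have to be found in the camera images.
- sample_lamp: white LED spot lamp with an orange band near its light end, about 90 g. Origin at the tips of its two pins, own z towards the light end: pins z 0-8 mm, base of 24 mm diameter z 8-34, shoulder (36 mm wide) at z 34, plain 40 mm cylinder z 46-92, light end z 95, band z 80-90. Starts pins down in one of the rack's sockets, light end up, z axis about 39 deg above level, to robot side
- lamp_middle (a point): point on the sample lamp's axis 64 mm from the pin tips, near its centre of mass, best gripped across here; starts about 100 mm above the bench, 30 mm out of the rack's face. Pull the lamp 40 mm or more along its own axis to clear the socket
- lamp_pins (a point): the sample lamp's pin tips, centred
- rack: fixed black sloped test block on an aluminium foot, 300 mm wide (own y), 140 mm deep, up to 110 mm high. Its face slopes 45 deg, towards own -x (robot side). Origin on the bench below the middle socket's mouth; mouths at own y -90, 0, +90 mm, height 78 mm; bores 25 mm wide, 36 mm deep, square to the face. Which lamp is in which socket varies
- camera: fixed blue inspection camera with a black lens barrel on a steel column and a dark foot plate (130 mm square, own x 30 to 160 mm). It looks level along its own -x axis (towards the robot side); 245 mm high; origin on the bench right below the lens's front; place and yaw vary
- lens (a point): centre of the camera lens's front, 200 mm above the bench; barrel diameter 40 mm
- focus_box: fixed grey focus control box, 120 x 120 x 45 mm, with a white dial plate and the knob on its top; origin under its centre, own z up; the knob turns about its own z axis; place and yaw vary
- focus_knob (a joint): focus knob angle in rad, seen from above positive counter-clockwise, 0 when the pointer is along the box's own +x, stops at -1.6 and 1.6; black disc of 64 mm with a bar grip 46 mm long, 14 mm wide, 36 mm high on it; a white line on disc and bar is the pointer, along the bar; it stays where it is left (friction about 0.05 N m)
- knob_grip (a point): point on the knob's axis inside the bar, 75 mm above the bench; disc top at 52 mm, bar top at 88 mm
- knob_pointer (a point): outer end of the knob's white pointer line, 32 mm from the knob's axis
- index_mark (a point): the red index mark on the dial plate, its point 32 mm from the knob's axis: the pointer is set when knob_pointer meets this. The red bar lies radially just outside the disc. Its direction varies; the pointer must turn clockwise by 0.45 to 1.5 rad to get there
- lamp_b: same shape, size and attitude as sample_lamp but with a grey band; stands in another socket of the rack; leave it
- lamp_c: same shape, size and attitude as sample_lamp but with a grey band; stands in another socket of the rack; leave it
- glue_bottle: loose white bottle, diameter 56 mm, 130 mm high, red cap; origin under its centre; leave it
- screwdriver: loose blue-handled screwdriver lying on the bench; leave it
- flux_jar: loose jar, diameter 60 mm, 55 mm high, yellow cap; origin under its centre; leave it

How it is judged:
On the way, in this order (a step that is already met when the one before it is completed fails the run):
1. the focus knob's pointer stands at the red mark while the sample lamp is still in its socket (distance between knob_pointer and index_mark below 0.0045 m and distance of sample_lamp from where it was at the start of the episode below 0.015 m), for 0.2 s.
2. the sample lamp is drawn out of its socket in the gripper (distance of sample_lamp from where it was at the start of the episode above 0.05 m and contact force between the fingers and sample_lamp above 1 N and contact force between sample_lamp and rack below 0.1 N), for 0.2 s.
At the end, for the whole second after the job is handed in: Pointer within 4.5 mm of the red mark; lamp at rest in the gripper, axis within 0.22 rad of the viewing axis, pins towards the lens, pin tips 30-90 mm before it and within 25 mm of its axis sideways and in height, touching no rack, camera or box; nothing else moved over 25 mm (distance between knob_pointer and index_mark below 0.0045 m and angle between the z axis of sample_lamp and the x axis of camera, either way round below 0.22 rad and x of lamp_pins in the frame of lens between -0.09 and -0.03 m and x of lamp_middle in the frame of lens below -0.085 m and y of lamp_pins in the frame of lens between -0.025 and 0.025 m and z of lamp_pins in the frame of lens between -0.025 and 0.025 m and contact force between the fingers and sample_lamp above 1 N and contact force between sample_lamp and rack below 0.1 N and contact force between sample_lamp and camera below 0.1 N and contact force between sample_lamp and focus_box below 0.1 N and height (world z) of lamp_middle above 0.16 m and linear speed of sample_lamp below 0.02 m/s); the arm keeps its last pose, push and grip.
It fails at once if lamp_b is pushed away or lifted (more than 25 mm) (distance of lamp_b from where it was at the start of the episode above 0.025 m).
It fails at once if lamp_c is pushed away or lifted (more than 25 mm) (distance of lamp_c from where it was at the start of the episode above 0.025 m).
It fails at once if glue_bottle is pushed away or lifted (more than 25 mm) (distance of glue_bottle from where it was at the start of the episode above 0.025 m).
It fails at once if screwdriver is pushed away or lifted (more than 25 mm) (distance of screwdriver from where it was at the start of the episode above 0.025 m).
It fails at once if flux_jar is pushed away or lifted (more than 25 mm) (distance of flux_jar from where it was at the start of the episode above 0.025 m).
It also fails if it takes over 51 s, if anything falls off the work surface, if the arm or the gripper's body presses on something with over 40 N, if the wrist force passes 120 N, or if a joint passes its speed limit or range.

## Working session

There is one attempt and no reset: what is moved stays moved. The work goes in short steps, Python scripts to look and compute and a tool call to move; the robot and the scene stay as the last step left them, time stands still between calls to the robot, and variables do not carry over. Pictures are saved under pics/ and viewed, at most 10 in all, crops included, and the job is handed in when it is done.

Besides the shell and the picture viewer there is one more tool, called after "Call:" in YAML: its name, and indented under it one key for each argument. arm_command: Moves the arm, as the interface text tells. Its arguments: {"type":"object","properties":{"series":{"type":"array"},"hand":{"type":"number"},"squeeze":{"type":"number"}},"required":["series"]}

```bash
mkdir -p pics
cat > look.py <<'E'
from cell import *
import numpy as np, cv2
s=observe(); print(s['time'],np.round(s['tool_pos'],4),np.round(s['tool_rot'],4),s['opening'])
for c in ("scene","top"):
    p=read_camera(c); cv2.imwrite(f'pics/{c}0.png',p['pixels'])
    print(c,p['K'].tolist() if hasattr(p['K'],'tolist') else p['K'],p['k1'],np.round(p['rvec'],3),np.round(p['tvec'],3))
    for q in ("sample_lamp","lamp_middle","lamp_pins","rack","camera","lens","focus_box","knob_grip","knob_pointer","index_mark","glue_bottle","screwdriver","flux_jar","lamp_b"):
        print(q,[(np.round(d['point'],3).tolist(),round(d['confidence'],2)) for d in mark_of(p,q)[:3]])
print(observe()['time'])
E
python3 look.py
python3 -c "
import cv2,numpy as np
cv2.imwrite('pics/both.png',np.hstack([cv2.resize(cv2.imread('pics/scene0.png'),(400,300)),cv2.resize(cv2.imread('pics/top0.png'),(400,300))]))"
```

```text
0.0 [ 0.2023 -0.4841  0.2915] [-3.140e+00 -2.000e-04  3.958e-01] 0.09182577445619058
scene [[370.5756059575114, 0.0, 255.51175804930088], [0.0, 370.5756059575114, 188.2862686401587], [0.0, 0.0, 1.0]] -0.11800876136221868 [ 0.78   2.611 -1.052] [ 0.416 -0.158  1.32 ]
sample_lamp [([0.515, -0.098, 0.054], 0.74)]
lamp_middle [([0.464, -0.096, 0.096], 0.71)]
lamp_pins [([0.517, -0.092, 0.054], 0.85), ([0.314, 0.375, 0.001], 0.15)]
rack [([0.493, -0.183, -0.003], 0.88), ([0.715, 0.07, -0.003], 0.73)]
camera [([0.716, 0.074, -0.002], 0.62)]
lens [([0.706, 0.069, 0.207], 0.59)]
focus_box [([0.549, 0.273, -0.0], 0.57)]
knob_grip [([0.55, 0.267, 0.073], 0.95)]
knob_pointer [([0.574, 0.292, 0.05], 0.74)]
index_mark [([0.573, 0.29, 0.052], 0.29)]
glue_bottle [([0.682, 0.385, 0.002], 0.6)]
screwdriver [([0.314, 0.376, 0.003], 0.7), ([0.513, -0.184, 0.055], 0.35)]
flux_jar [([0.763, -0.166, 0.0], 0.68)]
lamp_b [([0.516, -0.186, 0.058], 0.7), ([0.515, -0.28, 0.057], 0.59)]
top [[456.4311027455608, 0.0, 251.46573504284316], [0.0, 456.4311027455608, 196.31327155912405], [0.0, 0.0, 1.0]] -0.09268725482024616 [ 2.164 -2.129  0.193] [0.05  0.559 1.229]
sample_lamp [([0.519, -0.094, 0.059], 0.91), ([0.55, 0.266, 0.073], 0.19)]
lamp_middle [([0.464, -0.098, 0.096], 0.85)]
lamp_pins [([0.49, -0.185, -0.0], 0.61)]
rack [([0.492, -0.188, 0.001], 0.92), ([0.513, -0.275, 0.056], 0.18)]
camera [([0.71, 0.074, -0.001], 0.65), ([0.57, 0.294, 0.053], 0.18)]
lens [([0.711, 0.072, 0.199], 0.79)]
focus_box [([0.553, 0.264, -0.0], 0.75), ([0.512, -0.186, 0.059], 0.74)]
knob_grip [([0.552, 0.264, 0.072], 0.61)]
knob_pointer [([0.572, 0.293, 0.053], 0.69)]
index_mark []
glue_bottle [([0.686, 0.387, -0.001], 0.6)]
screwdriver [([0.314, 0.38, 0.003], 0.9)]
flux_jar [([0.763, -0.163, 0.004], 0.8)]
lamp_b [([0.514, -0.186, 0.057], 0.66), ([0.514, -0.274, 0.056], 0.55)]
1.5
```

View pics/scene0.png

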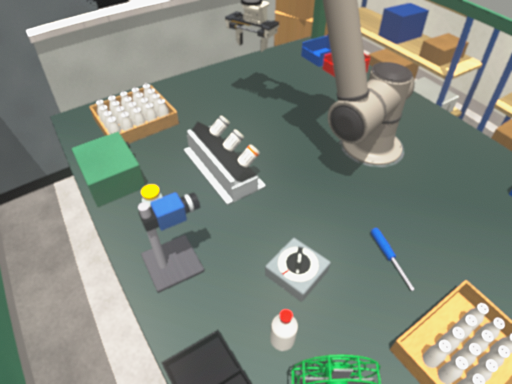

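View pics/top0.png

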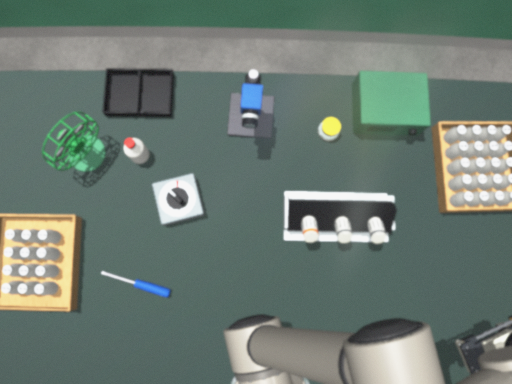

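The scene picture shows the sample lamp (orange band, ~(249,155)), knob (~(299,262)) and camera (~(170,210)). In the top picture they are at (310,230), (177,198) and (251,100); the lamp is in the socket nearest the camera. Next I rectify the top view for the knob and camera angles.

```bash
cat > rect.py <<'E'
from cell import *
import numpy as np, cv2
def ortho(p,x0,y0,z,s=0.2,sc=2):
    """top-left = (x0+s/2, y0+s/2); image right = -y, down = -x"""
    n=int(s*1000*sc); v,u=np.mgrid[0:n,0:n]/(1000*sc)
    P=np.stack([x0+s/2-v,y0+s/2-u,0*u+z],-1).reshape(-1,3)
    px=cv2.projectPoints(P,p['rvec'],p['tvec'],p['K'],np.array([p['k1'],0,0,0]))[0].reshape(n,n,2).astype(np.float32)
    return cv2.remap(p['pixels'],px[...,0],px[...,1],cv2.INTER_CUBIC)
E
cat > a.py <<'E'
from rect import *
p=read_camera("top")
a=ortho(p,.551,.266,.052,.1,4); b=ortho(p,.79,.08,.01)
cv2.imwrite('pics/rect.png',np.hstack([a,b]))
I=a.astype(int)
n=a.shape[0];v,u=np.mgrid[0:n,0:n];X=.601-v/4000;Y=.316-u/4000
for nm,z,m in(("red",.046,lambda I:(I[...,2]>I[...,1]+60)&(I[...,2]>I[...,0]+60)),):
    a2=ortho(p,.551,.266,z,.1,4).astype(int);mm=m(a2)
    print(nm,mm.sum(),X[mm].mean(),Y[mm].mean(),X[mm].min(),X[mm].max(),Y[mm].min(),Y[mm].max())
q=read_camera("scene"); 
a3=ortho(q,.551,.266,.046,.1,4).astype(int);mm=(a3[...,2]>a3[...,1]+50)&(a3[...,2]>a3[...,0]+50)
print(mm.sum(),X[mm].mean(),Y[mm].mean(),X[mm].min(),X[mm].max(),Y[mm].min(),Y[mm].max())
E
python3 a.py
```

```text
red 146 0.5942277397260274 0.2681335616438356 0.5912499999999999 0.597 0.26725 0.269
1175 0.5901331914893617 0.26996382978723404 0.57975 0.599 0.2675 0.27275
```

View pics/rect.png

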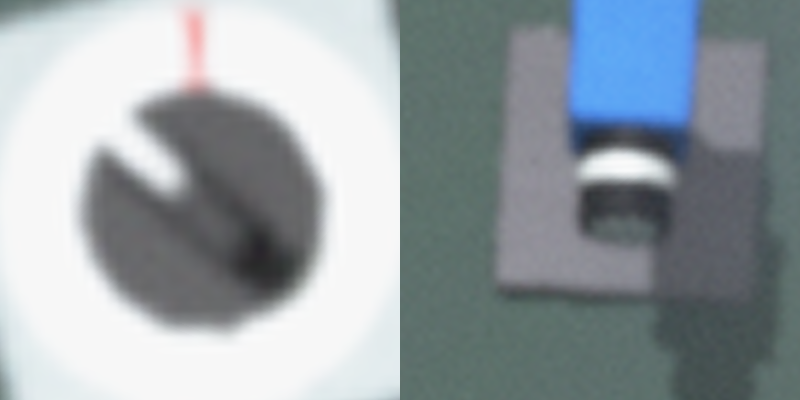

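The rectified view shows the pointer running from the disc centre (203,208) to about (120,132), which is a world angle of about 0.85. The red mark's tip is at (197,90), about 0.05, so the turn is about 0.8 rad clockwise. The foot plate corners (510,28), (768,42), (755,300), (497,292) give a camera yaw of about -0.05 and the lens at (0.711, 0.070, 0.200).

```bash
cat > go.py <<'E'
import sys
from cell import *
import numpy as np
from scipy.spatial.transform import Rotation as R
def rel(pos,rpy):
    s=observe();A=R.from_euler('xyz',s['tool_rot']);B=R.from_euler('xyz',rpy)
    d=A.inv().apply(np.array(pos)-s['tool_pos'])*1000
    w=(A.inv()*B).as_rotvec(degrees=True)
    print(round(s['time'],2),np.round(d,1),np.round(w,2),np.round(s['qpos'],2),s['opening'],s['grip_force'])
if __name__=="__main__":
    v=[float(a) for a in sys.argv[1:]]; rel(v[:3],v[3:])
E
python3 -c "
import cell
print(cell.finger_overhang)"
python3 go.py .55 .266 .20 3.14159 0 .85
```

```text
0.0655
1.6 [ 610.  -558.4   92.2] [ 1.000e-02  0.000e+00 -2.602e+01] [-1.32  0.34  1.52  0.    1.28 -0.15] 0.09169478036728618 0.0
```

Call:
arm_command:
  series:
    - {"x": 610,"y": -558,"z": 60,"rz": -26}
    - {"x": 610,"y": -558,"z": 60,"rz": -26}
    - {"x": 610,"y": -558,"z": 60,"rz": -26}
    - {"x": 610,"y": -558,"z": 60,"rz": -26}
    - {"x": 610,"y": -558,"z": 60,"rz": -26}
    - {"x": 610,"y": -558,"z": 60,"rz": -26}
    - {"x": 610,"y": -558,"z": 60,"rz": -26}
    - {"x": 610,"y": -558,"z": 60,"rz": -26}
    - {"x": 610,"y": -558,"z": 60,"rz": -26}
    - {"x": 610,"y": -558,"z": 60,"rz": -26}
    - {"x": 610,"y": -558,"z": 60,"rz": -26}
    - {"x": 610,"y": -558,"z": 60,"rz": -26}
    - {"x": 610,"y": -558,"z": 60,"rz": -26}
    - {"x": 610,"y": -558,"z": 60,"rz": -26}
    - {"x": 610,"y": -558,"z": 60,"rz": -26}
    - {"x": 610,"y": -558,"z": 60,"rz": -26}
    - {"x": 610,"y": -558,"z": 60,"rz": -26}
    - {"x": 610,"y": -558,"z": 60,"rz": -26}
    - {"x": 610,"y": -558,"z": 60,"rz": -26}
    - {"x": 610,"y": -558,"z": 60,"rz": -26}
  hand: 60

```text
invalid input
```

```bash
python3 go.py .55 .266 .125 3.14159 0 .85
```

```text
1.6 [ 610.  -558.4  167.2] [ 1.000e-02  0.000e+00 -2.602e+01] [-1.32  0.34  1.52  0.    1.28 -0.15] 0.09169478036728618 0.0
```

Call:
arm_command:
  series:
    - {"x": 40,"y": -37,"z": 0,"rx": 0,"ry": 0,"rz": -2}
  hand: 60
  squeeze: 20

```text
time: 1.7
tool_pos: [0.2221, -0.442, 0.2917]
tool_rot: [3.139, 0.001, 0.427]
contact_force: [2.5, -0.2, 0.0]
opening: 0.0877
grip_force: 0.0
```

Call:
arm_command:
  series:
    - {"x": 570,"y": -521,"z": 60,"rx": 0,"ry": 0,"rz": -24}
    - {"x": 570,"y": -521,"z": 60,"rx": 0,"ry": 0,"rz": -24}
    - {"x": 570,"y": -521,"z": 60,"rx": 0,"ry": 0,"rz": -24}
    - {"x": 570,"y": -521,"z": 60,"rx": 0,"ry": 0,"rz": -24}
    - {"x": 570,"y": -521,"z": 60,"rx": 0,"ry": 0,"rz": -24}
    - {"x": 570,"y": -521,"z": 60,"rx": 0,"ry": 0,"rz": -24}
    - {"x": 570,"y": -521,"z": 60,"rx": 0,"ry": 0,"rz": -24}
    - {"x": 570,"y": -521,"z": 60,"rx": 0,"ry": 0,"rz": -24}
    - {"x": 570,"y": -521,"z": 60,"rx": 0,"ry": 0,"rz": -24}
    - {"x": 570,"y": -521,"z": 60,"rx": 0,"ry": 0,"rz": -24}
    - {"x": 570,"y": -521,"z": 60,"rx": 0,"ry": 0,"rz": -24}
    - {"x": 570,"y": -521,"z": 60,"rx": 0,"ry": 0,"rz": -24}
    - {"x": 570,"y": -521,"z": 60,"rx": 0,"ry": 0,"rz": -24}
    - {"x": 570,"y": -521,"z": 60,"rx": 0,"ry": 0,"rz": -24}
    - {"x": 570,"y": -521,"z": 60,"rx": 0,"ry": 0,"rz": -24}
    - {"x": 570,"y": -521,"z": 60,"rx": 0,"ry": 0,"rz": -24}
    - {"x": 570,"y": -521,"z": 60,"rx": 0,"ry": 0,"rz": -24}
    - {"x": 570,"y": -521,"z": 60,"rx": 0,"ry": 0,"rz": -24}

```text
time: 3.5
tool_pos: [0.5233, 0.2725, 0.2316]
tool_rot: [-3.141, 0.001, 0.851]
contact_force: [-0.6, -0.6, 0.9]
opening: 0.0599
grip_force: 0.0
```

```bash
python3 go.py .55 .266 .125 3.14159 0 .85
```

```text
3.5 [ 12.9  24.4 106.6] [-0.01  0.08  0.04] [ 0.35  0.51  1.43 -0.    1.2   1.07] 0.05988834373312599 0.0
```

Call:
arm_command:
  series:
    - {"x": 0,"y": 0,"z": 0,"rx": 0,"ry": 0,"rz": 0}
    - {"x": 0,"y": 0,"z": 0,"rx": 0,"ry": 0,"rz": 0}

```text
time: 3.7
tool_pos: [0.5235, 0.2713, 0.2326]
tool_rot: [3.141, -0.0, 0.848]
contact_force: [0.7, 0.6, 0.1]
opening: 0.0599
grip_force: 0.0
```

```bash
python3 go.py .55 .266 .125 3.14159 0 .85
```

```text
3.7 [ 13.5  23.3 107.6] [ 0.02 -0.   -0.11] [ 0.35  0.51  1.43 -0.    1.2   1.07] 0.059937514471601595 0.0
```

Align above, descend, close, then check.

Call:
arm_command:
  series:
    - {"x": 13,"y": 23,"z": 20,"rx": 0,"ry": 0,"rz": 0}
    - {"x": 13,"y": 23,"z": 50,"rx": 0,"ry": 0,"rz": 0}
    - {"x": 13,"y": 23,"z": 80,"rx": 0,"ry": 0,"rz": 0}
    - {"x": 13,"y": 23,"z": 100,"rx": 0,"ry": 0,"rz": 0}
    - {"x": 13,"y": 23,"z": 107,"rx": 0,"ry": 0,"rz": 0}
    - {"x": 13,"y": 23,"z": 107,"rx": 0,"ry": 0,"rz": 0}
    - {"x": 13,"y": 23,"z": 107,"rx": 0,"ry": 0,"rz": 0}

```text
time: 4.4
tool_pos: [0.5502, 0.2669, 0.1266]
tool_rot: [3.14, -0.002, 0.849]
contact_force: [-0.0, -0.2, -0.3]
opening: 0.0601
grip_force: 0.0
```

Call:
arm_command:
  series:
    - {"x": 0,"y": 0,"z": 0,"rx": 0,"ry": 0,"rz": 0}
    - {"x": 0,"y": 0,"z": 0,"rx": 0,"ry": 0,"rz": 0}
    - {"x": 0,"y": 0,"z": 0,"rx": 0,"ry": 0,"rz": 0}
    - {"x": 0,"y": 0,"z": 0,"rx": 0,"ry": 0,"rz": 0}
    - {"x": 0,"y": 0,"z": 0,"rx": 0,"ry": 0,"rz": 0}
    - {"x": 0,"y": 0,"z": 0,"rx": 0,"ry": 0,"rz": 0}
  hand: 8
  squeeze: 20

```text
time: 5.0
tool_pos: [0.5495, 0.2671, 0.1252]
tool_rot: [3.142, 0.0, 0.85]
contact_force: [0.6, 1.4, 0.3]
opening: 0.0167
grip_force: 0.0
```

Call:
arm_command:
  series:
    - {"x": 0,"y": 0,"z": 0,"rx": 0,"ry": 0,"rz": 0}
    - {"x": 0,"y": 0,"z": 0,"rx": 0,"ry": 0,"rz": 0}
    - {"x": 0,"y": 0,"z": 0,"rx": 0,"ry": 0,"rz": 6}
    - {"x": 0,"y": 0,"z": 0,"rx": 0,"ry": 0,"rz": 12}
    - {"x": 0,"y": 0,"z": 0,"rx": 0,"ry": 0,"rz": 18}
    - {"x": 0,"y": 0,"z": 0,"rx": 0,"ry": 0,"rz": 24}
    - {"x": 0,"y": 0,"z": 0,"rx": 0,"ry": 0,"rz": 30}
    - {"x": 0,"y": 0,"z": 0,"rx": 0,"ry": 0,"rz": 36}
    - {"x": 0,"y": 0,"z": 0,"rx": 0,"ry": 0,"rz": 41}
    - {"x": 0,"y": 0,"z": 0,"rx": 0,"ry": 0,"rz": 44}
    - {"x": 0,"y": 0,"z": 0,"rx": 0,"ry": 0,"rz": 46}
    - {"x": 0,"y": 0,"z": 0,"rx": 0,"ry": 0,"rz": 46}
    - {"x": 0,"y": 0,"z": 0,"rx": 0,"ry": 0,"rz": 46}

```text
time: 6.3
tool_pos: [0.5498, 0.2666, 0.1252]
tool_rot: [3.141, -0.0, 0.048]
contact_force: [2.6, -3.5, 0.3]
opening: 0.0138
grip_force: 19.9
```

Call:
arm_command:
  series:
    - {"x": 0,"y": 0,"z": 0,"rx": 0,"ry": 0,"rz": 0}
    - {"x": 0,"y": 0,"z": 0,"rx": 0,"ry": 0,"rz": 0}
    - {"x": 0,"y": 0,"z": 0,"rx": 0,"ry": 0,"rz": 0}
    - {"x": 0,"y": 0,"z": -40,"rx": 0,"ry": 0,"rz": 0}
    - {"x": 0,"y": 0,"z": -80,"rx": 0,"ry": 0,"rz": 0}
    - {"x": -40,"y": 30,"z": -110,"rx": 0,"ry": 0,"rz": 0}
    - {"x": -80,"y": 70,"z": -110,"rx": 0,"ry": 0,"rz": 0}
    - {"x": -110,"y": 110,"z": -110,"rx": 0,"ry": 0,"rz": 0}
    - {"x": -110,"y": 150,"z": -110,"rx": 0,"ry": 0,"rz": 0}
    - {"x": -110,"y": 150,"z": -110,"rx": 0,"ry": 0,"rz": 0}
  hand: 60

```text
time: 7.3
tool_pos: [0.4453, 0.1083, 0.2357]
tool_rot: [3.14, 0.0, 0.043]
contact_force: [-1.0, 0.8, 0.3]
opening: 0.0602
grip_force: 0.0
```

```bash
sed -i 's/rect.png/rect2.png/' a.py; python3 a.py; python3 go.py .44 .116 .24 3.14159 0 .05
```

```text
red 123 0.5941869918699185 0.268130081300813 0.5912499999999999 0.59675 0.2675 0.269
1089 0.5907539026629935 0.27002708907254364 0.581 0.599 0.2675 0.27275
7.4 [-6.5 -4.9 -4.3] [-0.03 -0.05 -0.33] [0.08 0.28 1.78 0.   1.08 1.6 ] 0.059856212155593336 0.0
```

View pics/rect2.png

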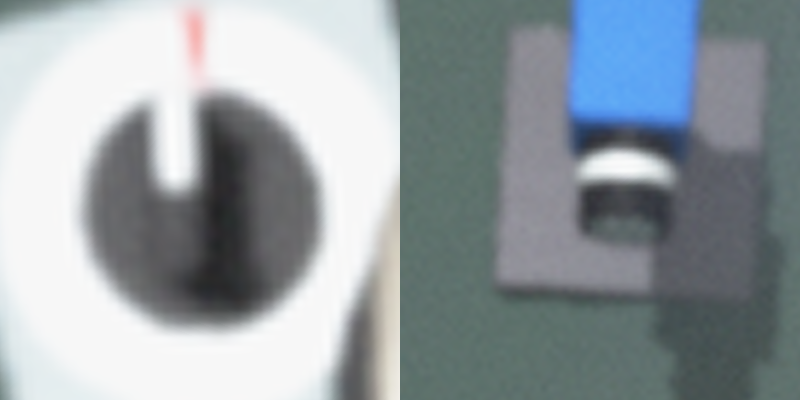

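The bar was gripped flat (opening 13.8 mm) at yaw 0.048. The red tip is at (200,90), and the white strip at x≈175 is displaced by the bar-top parallax (about 24 px). I check this with the scene camera and the networks.

```bash
cat > b.py <<'E'
from rect import *
p=read_camera("top");q=read_camera("scene")
for c in(p,q):
    for n in("knob_pointer","index_mark","knob_grip","focus_box"): print(n,[(np.round(d['point'],4).tolist(),round(d['confidence'],2)) for d in mark_of(c,n)[:2]])
cv2.imwrite('pics/k.png',np.hstack([ortho(q,.551,.266,.052,.1,4),ortho(q,.551,.266,.088,.1,4)]))
for nm,c in(('top',p),('scene',q)):
    a=ortho(c,.551,.266,.052,.1,4).max(2); m=(a<140).astype(np.uint8); m=cv2.morphologyEx(m,cv2.MORPH_OPEN,np.ones((9,9)))
    v,u=np.nonzero(m); h=cv2.minEnclosingCircle(np.stack([u,v],1).astype(np.float32)); print(nm,h)
E
python3 b.py
```

```text
knob_pointer [([0.5808, 0.2689, 0.0535], 0.76)]
index_mark []
knob_grip [([0.5529, 0.262, 0.074], 0.88), ([0.6881, 0.387, -0.0051], 0.28)]
focus_box [([0.5523, 0.2636, -0.0013], 0.95)]
knob_pointer [([0.584, 0.2667, 0.0508], 0.58)]
index_mark []
knob_grip [([0.5506, 0.2669, 0.0755], 0.71)]
focus_box [([0.5481, 0.2689, 0.0002], 0.89), ([0.6843, 0.3884, 0.004], 0.63)]
top ((199.49998474121094, 179.53759765625), 268.3916015625)
scene ((293.8908996582031, 199.5), 225.49549865722656)
```

View pics/k.png

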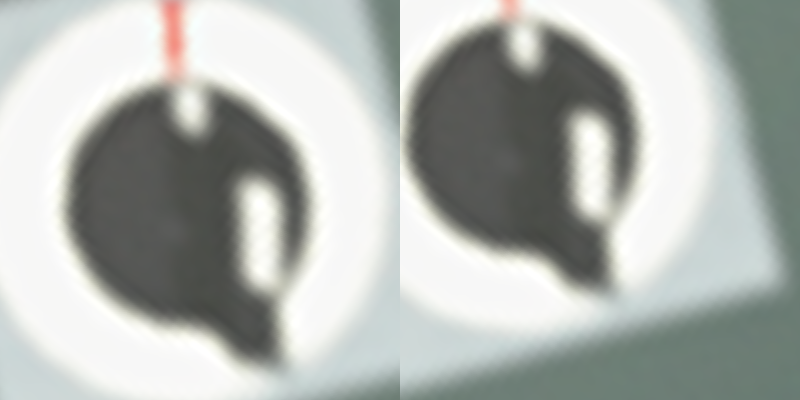

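The scene view shows the pointer line at (184,92) and the red tip at (178,80), with the disc centre near (188,203). They agree within about 0.05 rad (about 1.6 mm), so the knob is set. Next is the lamp approach.

```bash
python3 go.py .539 -.097 .21 3.14159 .68 0
```

```text
7.9 [ 82.3 213.7  25. ] [  0.93 -38.94   2.62] [ 0.08  0.28  1.78 -0.    1.08  1.6 ] 0.06008456820310875 0.0
```

Call:
arm_command:
  series:
    - {"x": 20,"y": 45,"z": -20,"rx": 0,"ry": -6,"rz": 0}
    - {"x": 40,"y": 90,"z": -20,"rx": 0,"ry": -12,"rz": 1}
    - {"x": 60,"y": 135,"z": -20,"rx": 0,"ry": -18,"rz": 1}
    - {"x": 82,"y": 175,"z": -10,"rx": 0,"ry": -25,"rz": 2}
    - {"x": 82,"y": 214,"z": 0,"rx": 1,"ry": -32,"rz": 2}
    - {"x": 82,"y": 214,"z": 15,"rx": 1,"ry": -39,"rz": 2.6}
    - {"x": 82,"y": 214,"z": 25,"rx": 1,"ry": -39,"rz": 2.6}
    - {"x": 82,"y": 214,"z": 25,"rx": 1,"ry": -39,"rz": 2.6}
    - {"x": 82,"y": 214,"z": 25,"rx": 1,"ry": -39,"rz": 2.6}
    - {"x": 82,"y": 214,"z": 25,"rx": 1,"ry": -39,"rz": 2.6}

```text
time: 8.9
tool_pos: [0.5387, -0.0971, 0.2123]
tool_rot: [-3.141, 0.676, 0.001]
contact_force: [0.1, 0.7, 0.1]
opening: 0.0597
grip_force: 0.0
```

```bash
python3 go.py .4824 -.097 .1377 3.14159 .68 0
python3 - <<'E'
from cell import *
import numpy as np,cv2
for c in("top","scene"):
    p=read_camera(c)
    if c=="scene":cv2.imwrite('pics/s2.png',cv2.resize(p['pixels'][80:260,130:370],(800,600)))
    for n in("lamp_middle","lamp_pins","sample_lamp"): print(c,n,[(np.round(d['point'],4).tolist(),round(d['confidence'],2)) for d in mark_of(p,n)[:2]])
E
```

```text
8.9 [ 2.8 -0.1 93.4] [ 0.   -0.22  0.04] [-0.25  0.78  1.13 -0.16  1.88  1.33] 0.05971640348065888 0.0
top lamp_middle []
top lamp_pins []
top sample_lamp [([0.5152, -0.1836, 0.0553], 0.69)]
scene lamp_middle [([0.4661, -0.096, 0.0963], 0.86)]
scene lamp_pins [([0.5175, -0.0941, 0.0568], 0.52)]
scene sample_lamp [([0.5155, -0.0947, 0.0578], 0.65)]
```

View pics/s2.png

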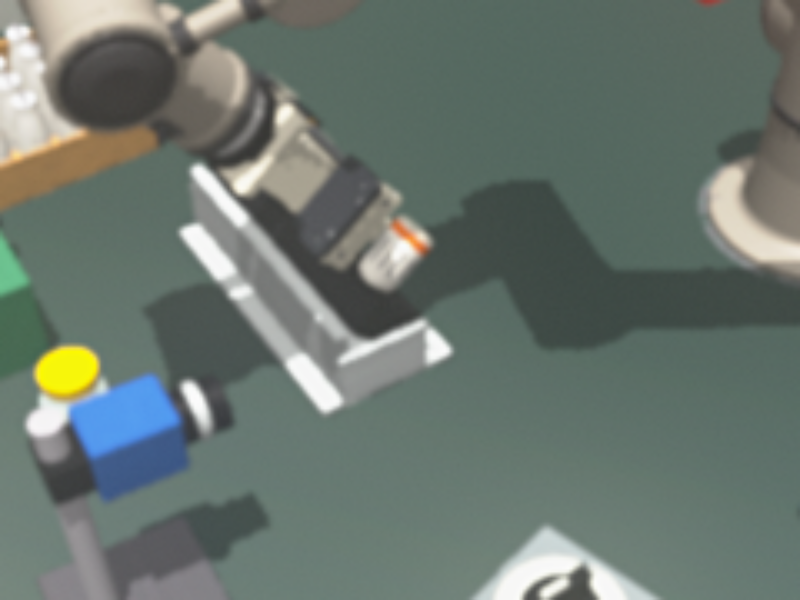

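The gripper stands above the orange-banded lamp (picture ~(395,250)), correctly tilted with fingers along the lamp's flanks. Descend along the tool axis.

Call:
arm_command:
  series:
    - {"x": 2,"y": 0,"z": 25,"rx": 0,"ry": 0,"rz": 0}
    - {"x": 2,"y": 0,"z": 50,"rx": 0,"ry": 0,"rz": 0}
    - {"x": 2,"y": 0,"z": 65,"rx": 0,"ry": 0,"rz": 0}
    - {"x": 2,"y": 0,"z": 75,"rx": 0,"ry": 0,"rz": 0}
    - {"x": 2,"y": 0,"z": 80,"rx": 0,"ry": 0,"rz": 0}
    - {"x": 2,"y": 0,"z": 80,"rx": 0,"ry": 0,"rz": 0}

```text
time: 9.9
tool_pos: [0.4897, -0.0978, 0.1467]
tool_rot: [-3.14, 0.681, -0.0]
contact_force: [-0.3, 0.2, 0.5]
opening: 0.0602
grip_force: 0.0
```

Call:
arm_command:
  series:
    - {"x": 0,"y": 0,"z": 5,"rx": 0,"ry": 0,"rz": 0}
    - {"x": 0,"y": 0,"z": 10,"rx": 0,"ry": 0,"rz": 0}
    - {"x": 0,"y": 0,"z": 12,"rx": 0,"ry": 0,"rz": 0}
    - {"x": 0,"y": 0,"z": 12,"rx": 0,"ry": 0,"rz": 0}

```text
time: 10.3
tool_pos: [0.482, -0.0977, 0.1373]
tool_rot: [-3.14, 0.681, 0.0]
contact_force: [0.4, 0.2, -0.6]
opening: 0.06
grip_force: 0.0
```

Close on the lamp.

Call:
arm_command:
  series:
    - {"x": 0,"y": 0,"z": 0,"rx": 0,"ry": 0,"rz": 0}
    - {"x": 0,"y": 0,"z": 0,"rx": 0,"ry": 0,"rz": 0}
    - {"x": 0,"y": 0,"z": 0,"rx": 0,"ry": 0,"rz": 0}
    - {"x": 0,"y": 0,"z": 0,"rx": 0,"ry": 0,"rz": 0}
    - {"x": 0,"y": 0,"z": 0,"rx": 0,"ry": 0,"rz": 0}
    - {"x": 0,"y": 0,"z": 0,"rx": 0,"ry": 0,"rz": 0}
    - {"x": 0,"y": 0,"z": 0,"rx": 0,"ry": 0,"rz": 0}
  hand: 25
  squeeze: 25

```text
time: 11.0
tool_pos: [0.4822, -0.0975, 0.1375]
tool_rot: [-3.14, 0.681, 0.0]
contact_force: [0.0, 2.7, 2.4]
opening: 0.0394
grip_force: 24.8
```

Call:
arm_command:
  series:
    - {"x": -5,"y": 0,"z": 0,"rx": 0,"ry": 0,"rz": 0}
    - {"x": -15,"y": 0,"z": 0,"rx": 0,"ry": 0,"rz": 0}
    - {"x": -25,"y": 0,"z": 0,"rx": 0,"ry": 0,"rz": 0}
    - {"x": -35,"y": 0,"z": 0,"rx": 0,"ry": 0,"rz": 0}
    - {"x": -45,"y": 0,"z": 0,"rx": 0,"ry": 0,"rz": 0}
    - {"x": -55,"y": 0,"z": 0,"rx": 0,"ry": 0,"rz": 0}
    - {"x": -65,"y": 0,"z": 0,"rx": 0,"ry": 0,"rz": 0}
    - {"x": -75,"y": 0,"z": 0,"rx": 0,"ry": 0,"rz": 0}
    - {"x": -75,"y": 0,"z": 0,"rx": 0,"ry": 0,"rz": 0}
    - {"x": -75,"y": 0,"z": 0,"rx": 0,"ry": 0,"rz": 0}

```text
time: 12.0
tool_pos: [0.4239, -0.0978, 0.1848]
tool_rot: [-3.14, 0.68, -0.0]
contact_force: [-0.7, -0.1, -0.9]
opening: 0.0395
grip_force: 24.7
```

```bash
python3 go.py .43 -.05 .30 3.14159 .0 -.05
```

```text
12.0 [-67.7 -47.9 -93.3] [ 0.9  38.96  2.72] [-0.3   0.63  1.54 -0.18  1.63  1.33] 0.03951149998630621 24.72706960159485
```

Call:
arm_command:
  series:
    - {"x": -15,"y": -5,"z": -20,"rx": 0,"ry": 3,"rz": 0}
    - {"x": -30,"y": -12,"z": -40,"rx": 0,"ry": 8,"rz": 0}
    - {"x": -45,"y": -20,"z": -60,"rx": 0,"ry": 13,"rz": 1}
    - {"x": -60,"y": -30,"z": -80,"rx": 0,"ry": 19,"rz": 1}
    - {"x": -68,"y": -40,"z": -93,"rx": 0,"ry": 25,"rz": 2}
    - {"x": -68,"y": -48,"z": -93,"rx": 1,"ry": 31,"rz": 2}
    - {"x": -68,"y": -48,"z": -93,"rx": 1,"ry": 36,"rz": 2.7}
    - {"x": -68,"y": -48,"z": -93,"rx": 1,"ry": 39,"rz": 2.7}
    - {"x": -68,"y": -48,"z": -93,"rx": 1,"ry": 39,"rz": 2.7}
    - {"x": -68,"y": -48,"z": -93,"rx": 1,"ry": 39,"rz": 2.7}

```text
time: 13.0
tool_pos: [0.4296, -0.0499, 0.2998]
tool_rot: [-3.14, 0.002, -0.05]
contact_force: [-0.1, 0.4, -1.3]
opening: 0.0396
grip_force: 24.7
```

```bash
python3 go.py .48 .078 .26 3.14159 .0 -.05
python3 - <<'E'
from cell import *
import numpy as np,cv2
for c in("top","scene"):
    p=read_camera(c)
    for n in("lamp_middle","lamp_pins","lens","knob_pointer"): print(c,n,[(np.round(d['point'],4).tolist(),round(d['confidence'],2)) for d in mark_of(p,n)[:2]])
E
```

```text
13.0 [  43.9 -130.2   40. ] [-0.11  0.09 -0.02] [-0.29  0.17  1.74  0.    1.23  1.33] 0.03955176870391404 24.727189847553745
top lamp_middle []
top lamp_pins []
top lens [([0.7109, 0.0725, 0.2], 0.72), ([0.3135, 0.3777, 0.0024], 0.37)]
top knob_pointer [([0.5806, 0.2693, 0.053], 0.63)]
scene lamp_middle [([0.441, -0.0517, 0.2574], 0.85)]
scene lamp_pins [([0.5102, -0.045, 0.2554], 0.67), ([0.3132, 0.3764, -0.0016], 0.58)]
scene lens [([0.7125, 0.0678, 0.2056], 0.82)]
scene knob_pointer [([0.5827, 0.2673, 0.053], 0.76)]
```

Call:
arm_command:
  series:
    - {"x": 8,"y": -30,"z": 10,"rx": 0,"ry": 0,"rz": 0}
    - {"x": 16,"y": -60,"z": 20,"rx": 0,"ry": 0,"rz": 0}
    - {"x": 25,"y": -90,"z": 30,"rx": 0,"ry": 0,"rz": 0}
    - {"x": 34,"y": -115,"z": 40,"rx": 0,"ry": 0,"rz": 0}
    - {"x": 44,"y": -130,"z": 50,"rx": 0,"ry": 0,"rz": 0}
    - {"x": 60,"y": -134,"z": 55,"rx": 0,"ry": 0,"rz": 0}
    - {"x": 80,"y": -134,"z": 55,"rx": 0,"ry": 0,"rz": 0}
    - {"x": 100,"y": -134,"z": 55,"rx": 0,"ry": 0,"rz": 0}
    - {"x": 120,"y": -134,"z": 55,"rx": 0,"ry": 0,"rz": 0}
    - {"x": 132,"y": -134,"z": 55,"rx": 0,"ry": 0,"rz": 0}
    - {"x": 138,"y": -134,"z": 55,"rx": 0,"ry": 0,"rz": 0}
    - {"x": 138,"y": -134,"z": 55,"rx": 0,"ry": 0,"rz": 0}
    - {"x": 138,"y": -134,"z": 55,"rx": 0,"ry": 0,"rz": 0}

```text
time: 14.8
tool_pos: [0.5736, 0.0772, 0.2449]
tool_rot: [-3.14, 0.001, -0.05]
contact_force: [-1.0, -0.5, -1.1]
opening: 0.0395
grip_force: 24.7
```

```bash
python3 go.py .574 .077 .245 3.14159 .0 -.05
python3 - <<'E'
from cell import *
import numpy as np,cv2
for c in("top","scene"):
    p=read_camera(c)
    cv2.imwrite(f'pics/f_{c}.png',cv2.resize(p['pixels'][40:240,180:380] if c=="top" else p['pixels'][140:320,110:330],(400,400)))
    for n in("lamp_middle","lamp_pins","lens","knob_pointer","index_mark"): print(c,n,[(np.round(d['point'],4).tolist(),round(d['confidence'],2)) for d in mark_of(p,n)[:2]])
cv2.imwrite('pics/f.png',np.hstack([cv2.imread('pics/f_top.png'),cv2.imread('pics/f_scene.png')]))
E
```

```text
14.8 [ 0.4  0.1 -0.1] [-0.11  0.06 -0.01] [0.   0.48 1.44 0.   1.22 1.62] 0.03951749675040158 24.727270288613
top lamp_middle []
top lamp_pins []
top lens [([0.7084, 0.0713, 0.2033], 0.66)]
top knob_pointer [([0.5813, 0.2703, 0.0565], 0.57)]
top index_mark [([0.513, -0.2752, 0.0536], 0.54), ([0.4911, -0.1873, 0.0001], 0.33)]
scene lamp_middle [([0.5857, 0.078, 0.2022], 0.68), ([0.6811, 0.3875, 0.0019], 0.62)]
scene lamp_pins [([0.6516, 0.0803, 0.2011], 0.81)]
scene lens [([0.7116, 0.0673, 0.2058], 0.58), ([0.5154, -0.2749, 0.0548], 0.32)]
scene knob_pointer []
scene index_mark []
```

View pics/f.png

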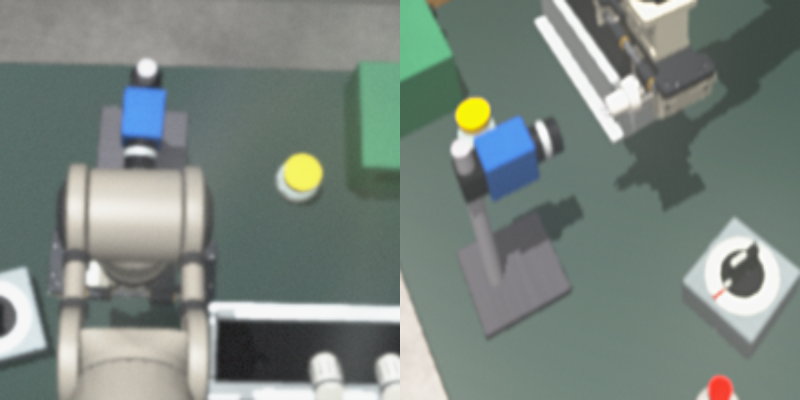

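The pins at (625,97) face the lens at (550,135) about 60 mm off. The lamp is level and clear, and the knob is in line with the red mark at (722,290). I hand in.

```bash
python3 -c "
from cell import *
print(hand_in())"
```

```text
the job is handed in; nothing more can be done
None
```

I set the focus knob to the red mark and handed the job in at about 15 s with the lamp held level, pins about 6 cm from the lens; the hand-in gave no verdict.

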